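Slide a brass plate to overhang the filing block

ROBOT

A 6-joint arm with a two-finger parallel gripper is mounted at the origin on the work surface. World frame = base frame: x ahead of the robot, y to its left, z up, the work surface at z = 0. Lengths are in m, angles in rad, forces in N, time in s.
With the tool pointing down it reaches from about 0.275 to 0.85 m from the base axis. Payload 19 kg.
Tool frame: the origin (TCP) lies midway between the tips of the shut fingers; the grasp point (between the pads) lies grip_point_offset behind it (grip_point_offset is the distance from the TCP to the grasp point, in m); x points along the fingers, z is the direction in which the jaws open and shut, and the axes are right-handed (so a half turn about x gives the same grasp; the last joint's range is limited). The gripper opens to 85 mm and grips with 20 to 120 N. Pads are 22 mm wide; open, the fingers measure 114 mm over their backs; the gripper's body (76 mm by 85 mm) begins 54 mm behind the grasp point. The pads swing forward as they close: fully open they stand 13 mm farther back than shut.
Start: joints at [-1.381, 0.15, 1.437, -0, 1.554, -0.134], TCP at [0.183, -0.545, 0.231] pointing down, gripper open.
Joint ranges: [-2.8, 2.8], [-0.68, 2.1], [0.12, 2.68], [-1.39, 4.53], [0.16, 2.79], [-2.81, 2.81]. Speed limits (rad/s): [1.89, 1.89, 2.22, 3.01, 3.01, 3.01].

INTERFACE

Orientations are given as a unit quaternion [w, x, y, z].
In Python, from rig import * gives the robot as it stands.
- The arm moves only by the shell command python3 -m pendant 'ROWS' [OPENING] [FORCE]. ROWS is JSON, a list that holds one entry, the list of rows, each a list of 6 numbers: the shift along the tool's x, y, z in units of 50 cm (1.0 is 50 cm), then the turn, a rotation vector about the tool's x, y, z in units of 2 rad (1.0 is 2 rad). In form: [[[dx, dy, dz, rx, ry, rz], ...]]. A call has 1 to 8 rows; each row is the pose to reach, as a shift and turn from the pose measured when the call began, along the tool's axes at that moment; what a row does not reach only later rows make up. A row lasts 1/10 s, in which the tool goes at most 50 mm and 8.59 degrees, less where a joint would pass 70% of its speed; a pose out of reach is approached as far as the arm can. A call with a number of a shift or a turn outside -1 to 1 is refused whole. A call with a gripper value outside its range is refused whole. OPENING is the opening, from 0 (shut) to 1 (fully open), set as the call begins (- or left out, the last holds). The fingers move at their own pace and stop on an object; FORCE is the grip in N (left out, the last holds). Time passes only in rows, so rows that repeat a pose let the fingers close. It gives the time, the measured TCP pose, the force and the opening at its end, in the units of the state.
- observe(): the state, without advancing time (a new reading comes with each control period).
- snapshot(name): name is "scene" or "top" or "wrist"; returns (picture, depth): 400x640x3 uint8, red, green, blue; 400x640 float32, m along the optical axis (not along the pixel's ray), 0 where there is no reading.
- calibration(name): a dict with "fx", "fy", "cx", "cy" (pixels), "D" ([k1, k2, p1, p2, k3] as OpenCV has them; the pictures are not rectified), "cam_to_world" (4x4, takes a point from camera to world coordinates); the wrist camera has in their place "tool_from_camera" (4x4, takes a point from camera to tool coordinates, whose origin is the TCP and whose axes are the tool frame's). Camera axes: x right, y up, looking along -z (the intrinsics and any distortion apply to the point x, -y, -z); pixel columns grow to the right and rows downward; lengths in m; the calibration is good to about 2 mm. A picture is of the moment at which its call begins: read the wrist's pose just before it. calibration takes no time and is no camera call.
- hand_in(): hands the job in, once; it reports no verdict.
Trained networks look in the newest picture that a camera, given by its name, has taken for a name from the list of things; names that differ only in an ending like _2 or _b are one class to them, and where a whole thing is asked for, a point or a joint stands for the part that bears it (a point fixed in the world has none). Each returns a list of dicts, best first, with "p" (0 to 1); they miss things now and then, are a little off and sometimes report something else, mostly with a low value. They report only what shows in the picture. A call takes as long as a camera call. They do not tell look-alikes from the thing itself.
- look_for(camera, target): "box" ([left, top, right, bottom] in pixels, round what is visible of it).
The state is a dict: "clock": time; "joints": joint angles; "joint_velocities": joint speeds; "effort": joint torques, N m; "position": TCP position; "tool_rot": TCP orientation; "contact_force": force on the tool from outside, world axes, zero at the start; "moment": the same for the moment, N m; "grip_width": opening from 0.0 (shut) to 1.0 (fully open).
Only numpy, scipy, OpenCV 4.12 (cv2) and the standard library are available. Lean on these libraries where they do the work, as an engineer would, in place of code of your own. Each camera call takes 0.05 s, during which the arm holds its last target. There are 200 camera calls.

TASK

Get the brass label plate ready to have its end filed: with the fingertips, push it back flat against the raised metal fence of the wooden filing block and slide it along until about 30 mm of its length sticks out past the end of the block, over the blue tray. Only push it, do not pick it up or tip it, leave it lying flat on the block, and leave the tray, the wooden case, the pot of files and the tin where they stand.

Things in the scene. Friction and masses are not known exactly. Their poses are not given: they have to be found in the camera images.
- block: Wooden filing block fixed to the bench, 118 (x) by 260 mm (y). Origin: centre of its underside. Flat ledge 45 mm above the bench, x = -59 to +41 mm; aluminium fence strip, x = +41 to +59 mm, 12 mm higher, full length. x points to the fence, away from the robot; y along the fence; ends at y = -130 and +130 mm are open. Two steel angles behind the fence, 30 mm high, reach 25 mm out.
- plate: Loose brass plate, 50 (x) by 100 (y, its length) by 5 mm thick, 0.2 kg, a 6 mm hole near each end. Starts flat on the ledge, askew, off the fence. Origin: centre of its underside. Flat on the fence, its origin is at x = +16, z = 45 mm in the block's frame; with 30 mm sticking out, 110 mm from the block's middle along y.
- tray: Loose blue plastic tray that catches filings, open on top, 130 mm (x) by 110 mm (y) by 30 mm high, standing on the bench beyond one end of the block, 8 to 16 mm from it; which end varies. Origin: centre of its underside. It must not be moved.
- case: Loose pale wooden case lined green, with four brass trims in it, 130 mm (x) by 110 mm (y) by 32 mm high, standing on the bench beyond the other end of the block. Origin: centre of its underside. It must not be moved.
- pot: Loose steel pot, 76 mm across and 95 mm high, full of files that stand up to 215 mm above the bench and lean out to about 47 mm from its axis. Origin: centre of its underside. It must not be moved.
- tin: Loose red tin with a grey lid, 60 mm across and 40 mm high, behind the fence. Origin: centre of its underside. It must not be moved.
Things that resemble listed ones, but are neither listed nor needed, are in the scene too. There is more than one size of the pot; the job needs the largest.

How it is judged:
By the outcome, as a careful person would: the job done as asked, in the order asked, and still so for the second after the job is handed in, with the robot touching nothing.
It also fails if it takes over 48 s, if anything falls off the work surface, if the arm or the gripper's body presses on something with over 40 N, if the wrist force passes 120 N, or if a joint passes its speed limit or range.

## Working session

There is one attempt and no reset: what is moved stays moved. The work goes in short steps, Python scripts to look and compute and a shell command to move; the robot and the scene stay as the last step left them, time stands still between calls to the robot, and variables do not carry over. Pictures are saved under pics/ and viewed, about 8 in all and at most 12, crops included, and the job is handed in when it is done.

```bash
mkdir -p pics; ls
cat > h.py <<'E'
from rig import *
import numpy as np, cv2
from scipy.spatial.transform import Rotation as R
def toolT(s=None):
    s=s or observe(); q=s["tool_rot"]; T=np.eye(4)
    T[:3,:3]=R.from_quat([q[1],q[2],q[3],q[0]]).as_matrix(); T[:3,3]=s["position"]; return T
def cam(name):
    c=calibration(name)
    T=toolT()@np.array(c["tool_from_camera"]) if name=="wrist" else np.array(c["cam_to_world"])
    K=np.array([[c["fx"],0,c["cx"]],[0,c["fy"],c["cy"]],[0,0,1.]]); return K,np.array(c["D"],float),T
def shot(name):
    k=cam(name); p,d=snapshot(name); return p,d,k
def cloud(d,k):
    K,D,T=k; h,w=d.shape; u,v=np.meshgrid(np.arange(w),np.arange(h))
    n=cv2.undistortPoints(np.stack([u,v],-1).reshape(-1,1,2).astype(np.float64),K,D).reshape(h,w,2)
    P=np.stack([n[...,0]*d,-n[...,1]*d,-d],-1); W=P@T[:3,:3].T+T[:3,3]; W[d<=0]=np.nan; return W
def pix(X,k):
    K,D,T=k; p=(np.asarray(X)-T[:3,3])@T[:3,:3]; p=p*[1,-1,-1]
    return cv2.projectPoints(p.reshape(-1,1,3),np.zeros(3),np.zeros(3),K,D)[0].reshape(-1,2)
E
python3 - <<'E'
from h import *
s=observe(); print(s); print(toolT())
for n in ("scene","top"):
    p,d,k=shot(n); cv2.imwrite(f"pics/{n}0.png",p[...,::-1]); np.savez(f"{n}0.npz",p=p,d=d,K=k[0],D=k[1],T=k[2])
    W=cloud(d,k)
    for t in ("block","plate","tray","case","pot","tin"):
        for r in look_for(n,t)[:4]:
            b=r["box"]; c=[int((b[0]+b[2])/2),int((b[1]+b[3])/2)]
            print(n,t,round(r["p"],2),np.round(b),np.round(W[min(c[1],399),min(c[0],639)],3))
E
```

```text
pics
{'clock': 0.0, 'joints': array([-1.38098870e+00,  1.50924092e-01,  1.43800078e+00, -3.45163143e-05,
        1.55378055e+00, -1.33965113e-01]), 'joint_velocities': array([-4.24246855e-04, -1.47632641e-03, -7.68927634e-05,  3.12680866e-04,
       -9.21119138e-04, -1.76381207e-03]), 'effort': array([-4.58794209e-03, -7.13062692e+01, -5.70869458e+01, -3.93468499e-04,
        9.17818921e-03, -2.07086981e-05]), 'position': array([ 0.18287845, -0.54489422,  0.23072578]), 'tool_rot': array([ 0.5737584 ,  0.41313361,  0.57434686, -0.41261071]), 'contact_force': array([-0.66946765,  0.66724335,  0.41921503]), 'moment': array([ 0.03280589,  0.00523983, -0.00198437]), 'grip_width': 0.9980766270650012}
[[-2.43837376e-04  9.48041710e-01  3.18145968e-01  1.82878447e-01]
 [ 1.08627179e-03  3.18146041e-01 -9.48041095e-01 -5.44894224e-01]
 [-9.99999380e-01  1.14425138e-04 -1.10740686e-03  2.30725777e-01]
 [ 0.00000000e+00  0.00000000e+00  0.00000000e+00  1.00000000e+00]]
scene block 0.98 [241. 205. 335. 291.] [ 0.581 -0.003  0.053]
scene plate 0.58 [274. 222. 304. 252.] [0.555 0.029 0.049]
scene 
[... 206 characters left out ...]
 [0.465 0.504 0.057]
scene pot 0.76 [316.  91. 343. 156.] [0.339 0.467 0.083]
scene pot 0.76 [339.  90. 358. 138.] [0.33  0.584 0.055]
scene tin 0.55 [332. 293. 356. 324.] [ 0.804 -0.053  0.041]
top block 0.93 [320. 170. 418. 223.] [0.572 0.032 0.051]
top plate 0.78 [349. 193. 385. 213.] [0.553 0.037 0.053]
top tray 0.67 [416. 167. 460. 217.] [ 0.587 -0.167  0.003]
top case 0.63 [277. 185. 319. 234.] [0.537 0.221 0.013]
top pot 0.82 [180. 261. 231. 298.] [0.346 0.469 0.042]
top pot 0.79 [144. 262. 182. 294.] [0.343 0.596 0.005]
top pot 0.6 [182. 215. 216. 240.] [0.487 0.457 0.166]
top tin 0.69 [379. 107. 399. 128.] [ 0.789 -0.023  0.042]
top tin 0.17 [319. 165. 416. 222.] [0.58  0.034 0.05 ]
```

Run:
```python
import cv2,numpy as np
a=cv2.imread("pics/scene0.png"); b=cv2.imread("pics/top0.png")
a=cv2.resize(a[80:350,180:440],(390,405)); b=cv2.resize(b[90:300,260:470],(405,405),interpolation=cv2.INTER_CUBIC)
cv2.imwrite("pics/v1.png",np.hstack([a,b]))
```

```text
(no output)
```

View pics/v1.png

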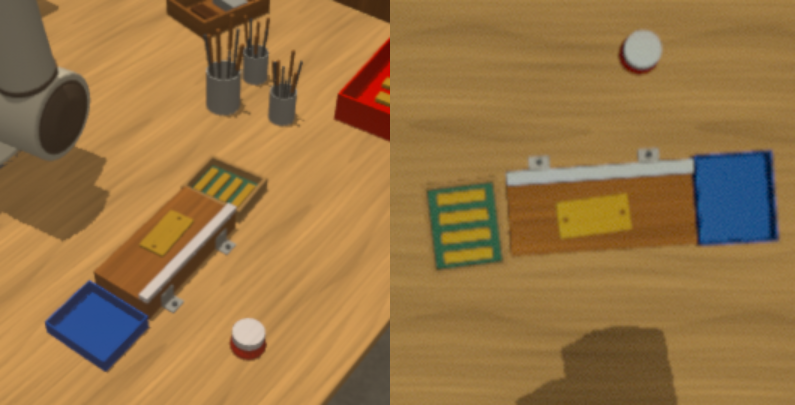

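View pics/top0.png

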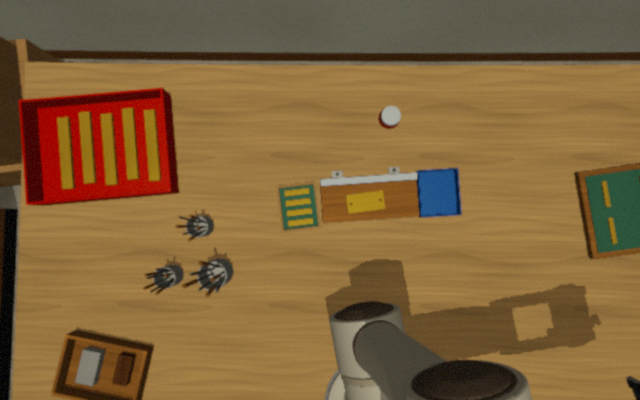

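```bash
cat >> h.py <<'E'
def lift(mask,k,z):
    "pixels of mask -> world points on plane z"
    K,D,T=k; v,u=np.nonzero(mask)
    n=cv2.undistortPoints(np.stack([u,v],-1).reshape(-1,1,2).astype(np.float64),K,D).reshape(-1,2)
    r=np.c_[n[:,0],-n[:,1],-np.ones(len(n))]@T[:3,:3].T
    return (T[:3,3]+r*((z-T[2,3])/r[:,2])[:,None])[:,:2]
def rect(P):
    (c,wh,a)=cv2.minAreaRect(P.astype(np.float32)*1000)
    if wh[0]>wh[1]: wh=wh[::-1]; a+=90   # a: direction of the short side
    a=(a+90)%180-90
    return np.round(c,1),np.round(wh,1),round(a,2)
def big(m):
    n,l,st,_=cv2.connectedComponentsWithStats(m.astype(np.uint8)); return l==1+st[1:,4].argmax()
def analyse(p,d,k,c=(0.572,0.03)):
    W=cloud(d,k); hsv=cv2.cvtColor(p,cv2.COLOR_RGB2HSV); H,S,V=[hsv[...,i].astype(int) for i in range(3)]
    near=(np.abs(W[...,0]-c[0])<.1)&(np.abs(W[...,1]-c[1])<.2)
    plate=near&(H>21)&(H<33)&(S>130)&(W[...,2]>.035)
    fence=near&(S<60)&(V>110)&(W[...,2]>.045)
    out={}
    for n,m,z in (("plate",plate,.05),("fence",fence,.057)):
        m=big(cv2.morphologyEx(m.astype(np.uint8),cv2.MORPH_OPEN,np.ones((2,2))))
        out[n]=m; print(n,m.sum(),"centre,size(mm),x-dir deg",rect(lift(m,k,z)),"z",np.round(np.nanmedian(W[m][:,2]),4))
    return W,out
E
python3 - <<'E'
from h import *
for n in("top","scene"):
    z=np.load(n+"0.npz"); p,d,k=z["p"],z["d"],(z["K"],z["D"],z["T"]); 
    W,o=analyse(p,d,k)
    q=p.copy(); q[o["plate"]]=[255,0,255]; q[o["fence"]]=[0,255,255]; cv2.imwrite(f"pics/m_{n}.png",q[...,::-1])
    if n=="top":
        m=(W[...,2]>.03)&(W[...,2]<.08)&(np.abs(W[...,0]-.572)<.1)&(np.abs(W[...,1]-.03)<.2); print("block",rect(lift(big(m),k,.047)))
        for nm,lo,hi in (("tray",-.26,-.105),("case",.16,.3)):
            m=(W[...,2]>.012)&(W[...,2]<.04)&(np.abs(W[...,0]-.56)<.12)&(W[...,1]>lo)&(W[...,1]<hi); print(nm,rect(lift(big(m),k,.03)))
E
```

```text
plate 627 centre,size(mm),x-dir deg (array([554.1,  36.9]), array([48.1, 97.6]), 7.5) z 0.05
fence 642 centre,size(mm),x-dir deg (array([614.2,  30. ]), array([ 17.8, 258.1]), 4.36) z 0.0566
block (array([567.7,  27.8]), array([119.1, 260.8]), 4.36)
tray (array([ 583.7, -162.1]), array([114.2, 129.6]), -86.23)
case (array([541.9, 220.4]), array([109.9, 130. ]), -82.5)Traceback (most recent call last):
  File "<stdin>", line 4, in <module>
  File "h.py", line 40, in analyse
    m=big(cv2.morphologyEx(m.astype(np.uint8),cv2.MORPH_OPEN,np.ones((2,2))))
  File "h.py", line 32, in big
    n,l,st,_=cv2.connectedComponentsWithStats(m.astype(np.uint8)); return l==1+st[1:,4].argmax()
                                                                               ~~~~~~~~~~~~~~~^^
ValueError: attempt to get argmax of an empty sequence
```

Look-alikes of the plate in the top picture are the trims in the case (298,205), the strips in the red box (110,145) and the strips in the green case (607,195). The plate itself is the single 50x100 piece with two holes on the block at (366,202). The tray is at the -y end (438,192). I'll go above it and take one close look.

```bash
python3 -m pendant '[[[0,0.8,-0.66,0.124,0,0],[0,0.8,-0.66,0.124,0,0],[0,0.8,-0.66,0.124,0,0],[0,0.8,-0.66,0.124,0,0],[0,0.8,-0.66,0.124,0,0],[0,0.8,-0.66,0.124,0,0],[0,0.8,-0.66,0.124,0,0],[0,0.8,-0.66,0.124,0,0]]]' 0 30
cat >> h.py <<'E'
B=np.array([.565,.0265]); YAW=np.radians(4.36)
def togo(bx,by,z,B=None,yaw=None):
    "units for a row that takes the TCP to block coords bx,by (mm) and height z (mm), jaw axis along block y"
    B=globals()["B"] if B is None else B; yaw=YAW if yaw is None else yaw
    T=toolT(); c,s=np.cos(yaw),np.sin(yaw)
    g=np.array([B[0]+(c*bx-s*by)/1000,B[1]+(s*bx+c*by)/1000,z/1000])
    G=np.array([[0,c,s],[0,s,-c],[-1,0,0]])
    dp=T[:3,:3].T@(g-T[:3,3])/.5; dr=R.from_matrix(T[:3,:3].T@G).as_rotvec()/2
    print("row",np.round(dp,4),np.round(dr,4))
    l=(T[:2,3]-B)@np.array([[c,-s],[s,c]])*1000
    o=observe(); print("now block x,y",np.round(l,1),"z",round(T[2,3]*1000,1),"t",round(o["clock"],2),"F",np.round(o["contact_force"],1))
E
python3 -c "
from h import *
togo(-20,0,231)"
```

```text
clock: 1.5
position: [0.3947, -0.2043, 0.2316]
tool_rot: [0.519, 0.481, 0.518, -0.481]
contact_force: [1.1, -0.2, -0.3]
grip_width: 0.0
row [ 0.0013  0.3344 -0.4345] [-0.0003  0.0002 -0.0003]
now block x,y [-187.3 -217.1] z 231.6 t 1.5 F [ 1.1 -0.2 -0.3]
```

```bash
python3 -m pendant '[[[0,0.334,-0.434,0,0,0],[0,0.334,-0.434,0,0,0],[0,0.334,-0.434,0,0,0],[0,0.334,-0.434,0,0,0],[0,0.334,-0.434,0,0,0],[0,0.334,-0.434,0,0,0],[0,0.334,-0.434,0,0,0],[0,0.334,-0.434,0,0,0]]]'
python3 - <<'E'
from h import *
togo(-20,0,231)
p,d,k=shot("wrist"); cv2.imwrite("pics/w1.png",p[...,::-1])
W,o=analyse(p,d,k)
m=(W[...,2]>.04)&(W[...,2]<.048); print("ledge",m.sum(),rect(lift(big(m|o["plate"]),k,.045)), np.nanmedian(W[m][:,2]))
print(pix([[.565,.0265,.05]],k))
E
```

```text
clock: 2.3
position: [0.5448, 0.025, 0.2313]
tool_rot: [0.519, 0.48, 0.519, -0.481]
contact_force: [0.4, 0.0, -0.1]
grip_width: -0.003
row [0.0007 0.0005 0.0001] [0.0003 0.0003 0.    ]
now block x,y [-20.3   0. ] z 231.3 t 2.3 F [ 0.4  0.  -0.1]
plate 6 centre,size(mm),x-dir deg (array([548.7,   6.1]), array([1., 2.]), 4.39) z 0.0502
fence 6071 centre,size(mm),x-dir deg (array([617.3,  29.9]), array([ 17.4, 259.5]), 4.41) z 0.0569
ledge 21465 (array([559.4,  26.4]), array([ 98.5, 259.6]), 4.39) 0.04493615587142147
[[314.46976636 156.3343108 ]]
```

View pics/w1.png

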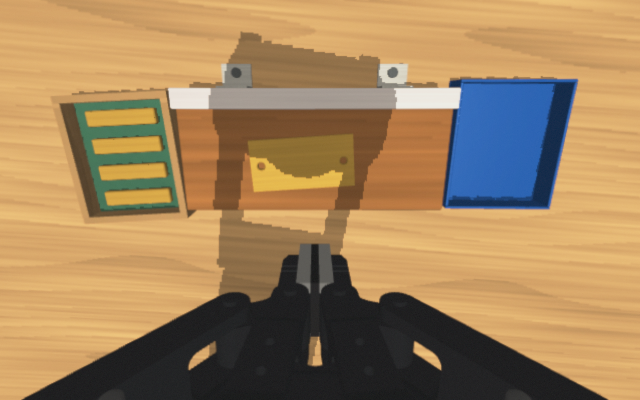

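```bash
sed -i 's/^B=.*/B=np.array([.5675,.0265]); YAW=np.radians(4.39)/' h.py
cat >> h.py <<'E'
def plate(W,k):
    c,s=np.cos(YAW),np.sin(YAW); L=(W[...,:2]-B)@np.array([[c,-s],[s,c]])
    m=(W[...,2]>.0478)&(W[...,2]<.0545)&(L[...,0]>-.057)&(L[...,0]<.043)&(np.abs(L[...,1])<.2)
    m=big(cv2.morphologyEx(m.astype(np.uint8),cv2.MORPH_OPEN,np.ones((3,3))))
    P=(lift(m,k,.05)-B)@np.array([[c,-s],[s,c]]); print("plate in block frame",m.sum(),rect(P)); return m
E
python3 - <<'E'
from h import *
p,d,k=shot("wrist"); W=cloud(d,k); m=plate(W,k); v,u=np.nonzero(m); print(u.min(),u.max(),v.min(),v.max())
togo(-50,11,80); togo(-50,11,47)
E
```

```text
plate in block frame 5257 (array([-9.1, 12.3]), array([51.1, 99.8]), 3.8)
247 353 133 190
row [ 0.3033 -0.0541 -0.0236] [-0.0009  0.0004 -0.0003]
now block x,y [-23.1  -0.7] z 231.7 t 2.4 F [ 0.5 -0.8 -0.1]
row [ 0.3693 -0.0541 -0.0236] [-0.0009  0.0004 -0.0003]
now block x,y [-23.1  -0.7] z 231.7 t 2.4 F [ 0.5 -0.8 -0.1]
```

```bash
python3 -m pendant '[[[0.1,-0.06,-0.024,0,0,0],[0.2,-0.06,-0.024,0,0,0],[0.28,-0.06,-0.024,0,0,0],[0.33,-0.06,-0.024,0,0,0],[0.35,-0.06,-0.024,0,0,0],[0.36,-0.06,-0.024,0,0,0],[0.368,-0.06,-0.024,0,0,0],[0.368,-0.06,-0.024,0,0,0]]]' 0 30
python3 - <<'E'
from h import *
togo(-53,12,47.5);togo(-20,12,47.5)
p,d,k=shot("wrist"); cv2.imwrite("pics/w2.png",p[:,100:540][...,::-1]); m=plate(cloud(d,k),k)
E
```

```text
clock: 3.2
position: [0.5144, 0.0334, 0.0485]
tool_rot: [0.519, 0.481, 0.518, -0.481]
contact_force: [0.9, 0.1, 1.7]
grip_width: -0.001
row [ 0.0021 -0.0012 -0.0022] [-0.001   0.0005 -0.001 ]
now block x,y [-52.4  10.9] z 48.5 t 3.2 F [0.9 0.1 1.7]
row [ 0.0022  0.0648 -0.0023] [-0.001   0.0005 -0.001 ]
now block x,y [-52.4  10.9] z 48.5 t 3.2 F [0.9 0.1 1.7]
plate in block frame 27220 (array([-9.3, 12.6]), array([ 50.4, 100.1]), 3.84)
```

View pics/w2.png

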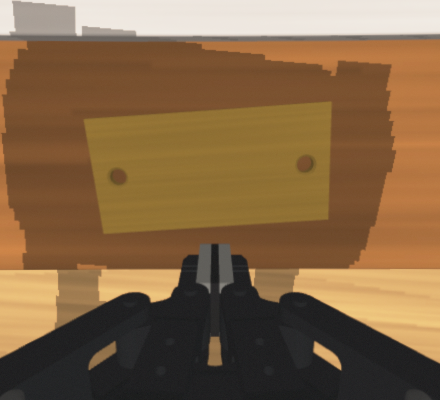

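The view shows the shut fingertips at (215,250) right in front of the middle of the plate's near long edge. The plate is still untouched, about 3.8° askew. Next I push it slowly toward the fence.

```bash
python3 -m pendant '[[[0.003,0,-0.002,0,0,0],[0.003,0.01,-0.002,0,0,0],[0.003,0.02,-0.002,0,0,0],[0.003,0.03,-0.002,0,0,0],[0.003,0.04,-0.002,0,0,0],[0.003,0.048,-0.002,0,0,0],[0.003,0.054,-0.002,0,0,0],[0.003,0.058,-0.002,0,0,0]]]'
python3 - <<'E'
from h import *
togo(-20,12,47)
p,d,k=shot("wrist"); cv2.imwrite("pics/w3.png",p[:,100:540][...,::-1]); m=plate(cloud(d,k),k)
E
```

```text
clock: 4.05
position: [0.5437, 0.0366, 0.0474]
tool_rot: [0.519, 0.481, 0.518, -0.481]
contact_force: [-5.1, 0.2, 7.2]
grip_width: 0.003
row [ 0.0007  0.006  -0.0002] [-0.0009  0.0005 -0.0009]
now block x,y [-23.   11.9] z 47.4 t 4.05 F [-5.1  0.2  7.2]
plate in block frame 26400 (array([11.7, 11.8]), array([ 51.4, 100.1]), 2.07)
```

```bash
python3 -m pendant '[[[-0.001,0.003,0,0,0,0],[-0.001,0.006,0,0,0,0],[-0.001,0.009,0,0,0,0],[-0.001,0.011,0,0,0,0],[-0.001,0.011,0,0,0,0]]]'
python3 - <<'E'
from h import *
togo(-20,12,47)
p,d,k=shot("wrist"); cv2.imwrite("pics/w4.png",p[:,100:540][...,::-1]); m=plate(cloud(d,k),k)
E
```

```text
clock: 4.6
position: [0.5486, 0.0373, 0.0476]
tool_rot: [0.518, 0.481, 0.518, -0.481]
contact_force: [-8.9, 0.9, 4.9]
grip_width: -0.003
row [ 0.0012 -0.004   0.0004] [-0.0009  0.0003  0.    ]
now block x,y [-18.   12.2] z 47.6 t 4.6 F [-8.9  0.9  4.9]
plate in block frame 25963 (array([15.9, 11.3]), array([ 50.6, 100.1]), 0.0)
```

View pics/w4.png

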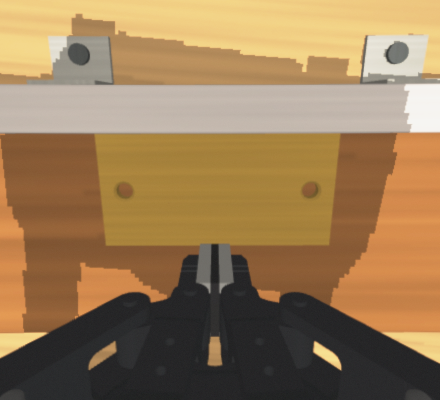

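The plate is now flat on the fence at x = 15.9 and 0.0°. Next I back off, go over to its +y end and come down behind it.

```bash
python3 -m pendant '[[[0,-0.02,0,0,0,0],[-0.06,-0.02,0,0,0,0],[-0.06,-0.01,-0.08,0,0,0],[-0.06,0.064,-0.156,0,0,0],[-0.06,0.064,-0.156,0,0,0],[-0.03,0.064,-0.156,0,0,0],[-0.005,0.064,-0.156,0,0,0],[0,0.064,-0.156,0,0,0]]]'
python3 - <<'E'
from h import *
togo(14,90,47.5); togo(14,-45,47.5)
p,d,k=shot("wrist"); cv2.imwrite("pics/w5.png",p[...,::-1]); m=plate(cloud(d,k),k)
E
```

```text
clock: 5.45
position: [0.5731, 0.1165, 0.0451]
tool_rot: [0.518, 0.48, 0.519, -0.482]
contact_force: [0.2, 0.1, 0.0]
grip_width: 0.003
row [-0.0048  0.0031 -0.0013] [-0.0013  0.0003  0.0017]
now block x,y [12.5 89.3] z 45.1 t 5.45 F [0.2 0.1 0. ]
row [-0.0046  0.0038  0.2687] [-0.0013  0.0003  0.0017]
now block x,y [12.5 89.3] z 45.1 t 5.45 F [0.2 0.1 0. ]
plate in block frame 21461 (array([15.5, 11.3]), array([ 47.6, 100.7]), -0.11)
```

View pics/w5.png

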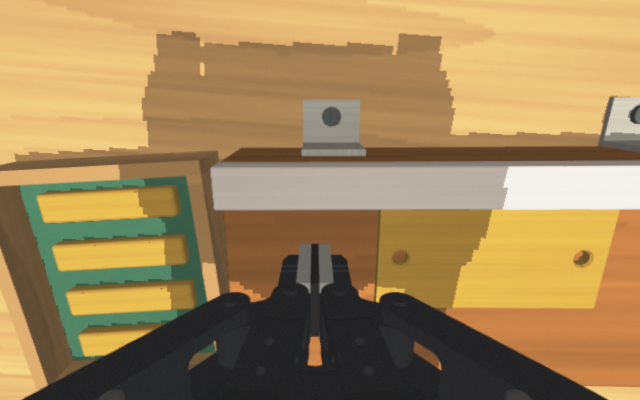

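```bash
python3 -m pendant '[[[-0.004,0.011,0,0,0,0],[-0.004,0.011,0.02,0,0,0],[-0.004,0.011,0.036,0,0,0],[-0.004,0.011,0.052,0,0,0],[-0.004,0.011,0.068,0,0,0],[-0.004,0.011,0.084,0,0,0],[-0.004,0.011,0.1,0,0,0],[-0.004,0.011,0.116,0,0,0]]]'
python3 - <<'E'
from h import *
togo(18,-45,47)
p,d,k=shot("wrist"); cv2.imwrite("pics/w6.png",p[...,::-1]); m=plate(cloud(d,k),k)
E
```

```text
clock: 6.3
position: [0.5833, 0.0584, 0.0478]
tool_rot: [0.518, 0.48, 0.519, -0.482]
contact_force: [0.1, 1.8, 1.3]
grip_width: 0.004
row [1.700e-03 1.000e-04 1.513e-01] [-0.0014  0.0003  0.0013]
now block x,y [18.2 30.6] z 47.8 t 6.3 F [0.1 1.8 1.3]
plate in block frame 17751 (array([ 15. , -25.9]), array([ 48.2, 100.3]), -0.1)
```

```bash
python3 -m pendant '[[[0.001,0,0.016,0,0,0],[0.001,0,0.032,0,0,0],[0.001,0,0.048,0,0,0],[0.001,0,0.064,0,0,0],[0.001,0,0.08,0,0,0],[0.001,0,0.096,0,0,0],[0.001,0,0.112,0,0,0],[0.001,0,0.124,0,0,0]]]'
python3 - <<'E'
from h import *
togo(18,-54,47)
p,d,k=shot("wrist"); cv2.imwrite("pics/w7.png",p[...,::-1]); m=plate(cloud(d,k),k)
W=cloud(d,k); c,s=np.cos(YAW),np.sin(YAW); L=(W[...,:2]-B)@np.array([[c,-s],[s,c]])*1000
f=(W[...,2]>.0555)&(W[...,2]<.0585)&(L[...,0]>42)&(L[...,0]<58); print("fence end by",np.percentile(L[f][:,1],[0.2,99.8]))
E
```

```text
clock: 7.15
position: [0.588, -0.0052, 0.0473]
tool_rot: [0.518, 0.48, 0.518, -0.482]
contact_force: [-0.7, 0.2, -1.0]
grip_width: -0.002
row [0.0007 0.0002 0.0417] [-0.0017  0.0006  0.0013]
now block x,y [ 18.  -33.2] z 47.3 t 7.15 F [-0.7  0.2 -1. ]
plate in block frame 17919 (array([ 15.8, -90.1]), array([50.2, 99.9]), 0.38)
fence end by [-128.33849053   93.8083109 ]
```

View pics/w7.png

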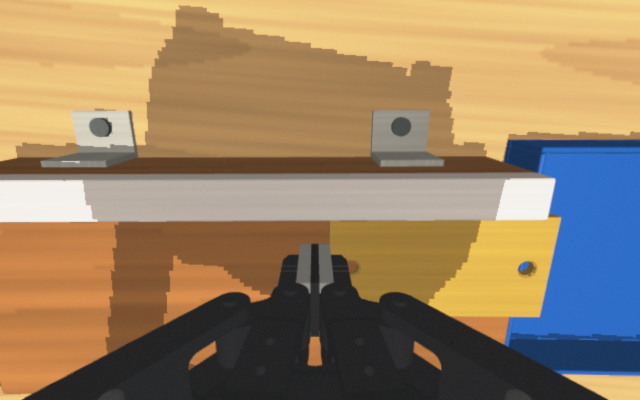

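```bash
python3 -m pendant '[[[0.001,0,0.01,0,0,0],[0.001,0,0.019,0,0,0],[0.001,0,0.027,0,0,0],[0.001,0,0.033,0,0,0],[0.001,0,0.037,0,0,0],[0.001,0,0.039,0,0,0],[0.001,0,0.039,0,0,0]]]'
python3 - <<'E'
from h import *
togo(18,-53,47)
p,d,k=shot("wrist"); cv2.imwrite("pics/w8.png",p[...,::-1]); m=plate(cloud(d,k),k)
E
```

```text
clock: 7.9
position: [0.5895, -0.0254, 0.0468]
tool_rot: [0.518, 0.48, 0.518, -0.483]
contact_force: [-0.4, -0.2, -0.2]
grip_width: -0.0
row [-0.0004  0.0001 -0.0008] [-0.0019  0.0008  0.0014]
now block x,y [ 17.9 -53.4] z 46.8 t 7.9 F [-0.4 -0.2 -0.2]
plate in block frame 18358 (array([  15.7, -103.6]), array([ 50.7, 113.4]), 0.26)
```

```bash
python3 -m pendant '[[[0,0,-0.016,0,0,0],[-0.05,0,-0.02,0,0,0],[-0.14,0,-0.02,0,0,0],[-0.14,-0.06,0.06,0,0,0],[-0.14,-0.126,0.1,0,0,0],[-0.14,-0.126,0.1,0,0,0],[-0.14,-0.126,0.1,0,0,0]]]'
python3 - <<'E'
from h import *
togo(-48,-105,47)
p,d,k=shot("wrist"); cv2.imwrite("pics/w9.png",p[:,100:540][...,::-1]); W=cloud(d,k); m=plate(W,k)
c,s=np.cos(YAW),np.sin(YAW); L=(W[...,:2]-B)@np.array([[c,-s],[s,c]])*1000
f=(W[...,2]>.0555)&(W[...,2]<.0585)&(L[...,0]>43)&(L[...,0]<57); l=(W[...,2]>.043)&(W[...,2]<.047)&(L[...,0]>-55)&(L[...,0]<-25)
print("fence end by",np.percentile(L[f][:,1],.3),"x",np.percentile(L[f][:,0],[1,99]),"ledge end",np.percentile(L[l][:,1],.3),"plate end",np.percentile(L[m][:,1],.3),"plate z",np.percentile(W[m][:,2],[5,50,95]))
near=(L[...,1]<-132)&(W[...,2]>.01)&(W[...,2]<.037)&(L[...,1]>-270); print("tray(world)",rect(lift(big(near),k,.03)))
E
```

```text
clock: 8.65
position: [0.5304, -0.0796, 0.1174]
tool_rot: [0.518, 0.481, 0.518, -0.483]
contact_force: [-0.0, 0.6, 0.7]
grip_width: -0.004
row [ 0.1409 -0.0054  0.004 ] [-0.0024  0.0008  0.001 ]
now block x,y [ -45.2 -102.9] z 117.4 t 8.65 F [-0.   0.6  0.7]
plate in block frame 13817 (array([  16. , -109.9]), array([49.2, 99.8]), -0.29)
fence end by -128.5987640060895 x [43.26592652 56.87749473] ledge end -128.57866374987617 plate end -159.55257449899747 plate z [0.04886827 0.04997968 0.05110353]
tray(world) (array([ 585.2, -165.1]), array([112.9, 129.8]), -86.01)
```

View pics/w9.png

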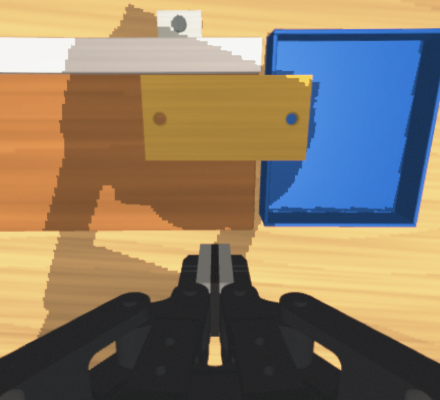

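The plate end sticks out about 30.5–31 mm and it lies flat (top z = 50 mm). I'll finish with one gentle press toward the fence so it sits tight.

```bash
python3 -m pendant '[[[0.06,0.016,0.004,0,0,0],[0.12,0.02,0.004,0,0,0],[0.138,0.02,0.004,0,0,0],[0.14,0.03,0.004,0,0,0],[0.14,0.042,0.004,0,0,0],[0.14,0.05,0.004,0,0,0],[0.14,0.055,0.004,0,0,0],[0.14,0.056,0.004,0,0,0]]]'; python3 -c "
from h import *
togo(-18,-105,47)"
```

```text
clock: 9.5
position: [0.5581, -0.0793, 0.0478]
tool_rot: [0.517, 0.48, 0.518, -0.483]
contact_force: [-14.7, -1.9, 9.7]
grip_width: 0.0
row [ 0.0016 -0.0011  0.0004] [-0.0018  0.0009  0.0021]
now block x,y [ -17.4 -104.8] z 47.8 t 9.5 F [-14.7  -1.9   9.7]
```

Pressed home with 15 N. Now I back off and go up and away from the block.

```bash
python3 -m pendant '[[[0,-0.02,0,0,0,0],[0,-0.04,0,0,0,0],[-0.06,-0.06,0,0,0,0],[-0.15,-0.06,0,0,0,0],[-0.25,-0.06,0,0,0,0],[-0.3,-0.06,0,0,0,0],[-0.3,-0.06,0,0,0,0],[-0.3,-0.06,0,0,0,0]]]'
python3 - <<'E'
from h import *
togo(-18,-105,47)
p,d,k=shot("wrist"); cv2.imwrite("pics/w10.png",p[...,::-1]); W=cloud(d,k); m=plate(W,k)
c,s=np.cos(YAW),np.sin(YAW); L=(W[...,:2]-B)@np.array([[c,-s],[s,c]])*1000
f=(W[...,2]>.0555)&(W[...,2]<.0585)&(L[...,0]>43)&(L[...,0]<57)
print("fence end",np.percentile(L[f][:,1],[.3,99.7]),"plate end",np.percentile(L[m][:,1],.3),"z",np.percentile(W[m][:,2],[5,50,95]))
f=(W[...,2]>.0545)&(W[...,2]<.0595)&(np.abs(L[...,1])<140)&(L[...,0]>30); print("fence",rect(lift(big(f),k,.057)))
p,d,k=shot("top"); W=cloud(d,k)
for nm,lo,hi in (("tray",-.26,-.105),("case",.16,.3)):
    m=(W[...,2]>.012)&(W[...,2]<.04)&(np.abs(W[...,0]-.56)<.12)&(W[...,1]>lo)&(W[...,1]<hi); print(nm,rect(lift(big(m),k,.03)))
for r in look_for("top","tin")[:1]+look_for("top","pot")[:3]: print(np.round(r["box"]))
E
```

```text
clock: 10.3
position: [0.5285, -0.0812, 0.1981]
tool_rot: [0.518, 0.48, 0.518, -0.483]
contact_force: [-1.2, -0.3, -0.8]
grip_width: 0.0
row [3.019e-01 5.930e-02 3.000e-04] [-0.0018  0.001   0.0017]
now block x,y [ -47.2 -104.4] z 198.1 t 10.3 F [-1.2 -0.3 -0.8]
plate in block frame 7342 (array([  17.4, -110. ]), array([49.4, 99.8]), -0.22)
fence end [-128.53070723  129.2185686 ] plate end -159.5373916750566 z [0.04879977 0.04997499 0.05118422]
fence (array([617.8,  31. ]), array([ 18.3, 259. ]), 4.51)
tray (array([ 641.1, -122.9]), array([21.6, 52.6]), 31.37)
case (array([541.9, 220.4]), array([109.9, 130. ]), -82.5)
[381. 106. 401. 126.]
[175. 214. 216. 238.]
[143. 264. 184. 292.]
[182. 261. 234. 299.]
```

View pics/w10.png

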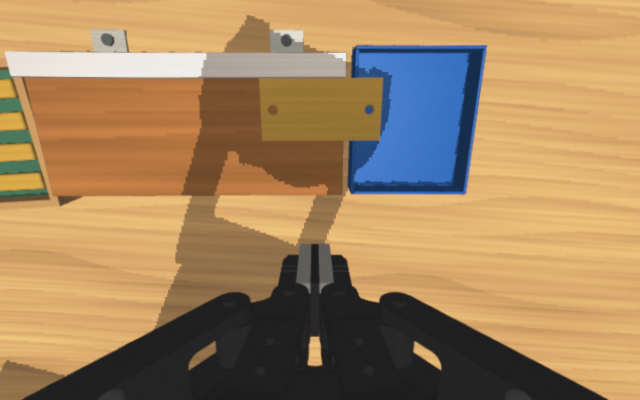

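```bash
python3 -c "
from rig import *
print(hand_in())"
```

```text
the job is handed in; nothing more can be done
None
```

I pushed the plate flat against the fence and slid it along the fence until its -y end sticks out about 30 mm over the blue tray. After one last gentle press toward the fence (about 15 N), I drew the arm clear and handed in at about 10.5 s of the 48 s allowed.

**Last checks that agreed**
- **Position:** the plate is 110.0 mm from the block's middle along y, with about 30–31 mm sticking out.
- **Fit and level:** its top is at 50 mm, so it lies flat. The picture shows it tight on the fence; its measured yaw is within about 0.3° of the fence line, which I take as measurement noise.
- **Other things:** the case measured exactly where it started, and the tin and pots were found at their starting places to within a few pixels.

**Checks that failed or disagreed**
- **Tray:** the arm hid it in the final top view, so that measurement failed. The wrist camera put it at (585, -165) mm, against (584, -162) mm from the top camera at the start. That is about what the difference between the two cameras would give. The pictures show it undisturbed, and I never touched it.
- **Plate x:** the final reading was 17.4 mm in the block's frame, against 16.0 mm in the look just before the last press. From the same higher viewpoint the fence also read about 1 mm farther out, so I put this down to camera calibration.

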